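# Set the rotary table to its mark with the backlash taken up

## Task

Set the small rotary table that holds the circuit board: take its upright handle and swing it to the robot's right (anticlockwise from above) until the table comes up gently against its home stop, holding it there for a moment with a light push. Then bring it round clockwise, without running past, until its pointer stands at the tooth of the mark rider, so that the play in the lever is taken up clockwise, and let go of the handle without turning it back; leave the rider and the things around where they are.

Things in the scene. Friction and masses are not known exactly. Their poses are not given: they have to be found in the camera images.
- base: Round grey base of the rotary table, 236 mm across and 12 mm thick, fixed to the bench; origin at the centre of its underside, on the table's vertical axis, z up. At yaw 0 its +x points away from the robot; the lever then points to -x (at the robot), the pointer to +y and the stop pin to -y, all at mid setting.
- turntable: Aluminium disc, 156 mm across, top 34 mm above the bench. Origin on the axis at the base's origin; its pointer is at its +y, a stop pin (10 mm thick, 90 mm from the axis) at its -y. Yaw falls as it turns clockwise (seen from above). Friction about 0.4 N m (about 3 N at the handle); it stays where it is left. Starts well clockwise of the mark.
- board: Circuit board 61 x 81 mm clamped flat on the disc; it turns with it and tops out 50 mm above the bench. Origin under its middle.
- pointer (a point): Tip of the dark pointer on the disc's rim, 94 mm from the axis, 34 mm above the bench.
- mark (a point): Set mark: inner end of the small tooth on the mark rider (dark block 16 x 14 x 20 mm clamped on the base's scale, at another place each time). 94 mm from the axis, 34 mm above the bench: it coincides with the pointer's tip when the table is set. Its y axis points outward, its x axis clockwise.
- lever (a joint): Play of the lever against the disc, rad, -0.07 to 0.07, positive clockwise from above. Inside this play the lever turns loose (under 0.5 N at the handle); it drives the disc only at the ends: clockwise at +0.07, anticlockwise at -0.07. Starts between -0.06 and 0.01.
- handle (a point): Grip of the black upright handle at the lever's end: round post 22 mm across, 18 to 68 mm above the bench, 145 mm from the base's axis; this point is 50 mm above the bench. The lever, a steel bar 18 mm wide, runs from it to the axis 13 to 19 mm above the bench. Clockwise moves the handle to the robot's left.
- stop_block: Home stop: dark block 16 x 20 mm, top 38 mm above the bench, on the base's right side; origin under its middle. A screw under its roof points along -x at the stop pin. Its setting is unknown: the disc meets it 0.29 to 0.43 rad anticlockwise of mid setting. Its rubber tip gives 1 mm per 10 N: 3 N on it (5 N at the handle) for 0.2 s is home; never over 25 N (18 N at the handle).
- ipa_bottle: Bystander: small amber bottle with black cap, 38 mm across, 80 mm high, standing; origin at the centre of its underside.
- rosin_tin: Bystander: flat round tin with green lid, 68 mm across, 22 mm high; origin at the centre of its underside.
- header_box: Bystander: small pale grey carton, 42 x 62 x 22 mm; origin at the centre of its underside.
- tape: Bystander: roll of amber tape lying flat, 61 x 64 x 18 mm; origin at the centre of its underside.

How it is judged:
By the outcome, as a careful person would: the job done as asked, in the order asked, and still so for the second after the job is handed in, with the robot touching nothing.
It also fails if it takes over 61 s, if anything falls off the work surface, if the arm or the gripper's body presses on something with over 40 N, if the wrist force passes 120 N, or if a joint passes its speed limit or range.

## Robot

A 7-joint arm with a two-finger parallel gripper is mounted at the origin on a cart in front of the work surface, level with it; the furniture and walls round the work are solid. World frame = base frame: x ahead of the robot, y to its left, z up, the work surface at z = 0. Lengths are in m, angles in rad, forces in N, time in s.
With the tool pointing down it reaches from about 0.4 to 0.85 m from the base axis. Payload 6.9 kg.
Tool frame: the origin (TCP) lies on the centre line of the jaws, within the pads' length; the fingertips stand 25 mm ahead of it and the grasp point (between the pads) lies 6 mm ahead of it (tips_ahead is the distance from the TCP to the fingertips, in m); z points along the fingers, y is the line along which they close (so a half turn about z gives the same grasp; the last joint's range is limited). The gripper opens to 85 mm and grips with 20 to 120 N. Pads are 22 mm wide; open, the fingers measure 114 mm over their backs; the gripper's body (76 mm by 85 mm) begins 54 mm behind the grasp point. The pads swing forward as they close: fully open they stand 13 mm farther back than shut.
Start: joints at [1.244, 0.507, -0.238, 1.5, 0.126, 1.149, -0.155], TCP at [0.262, -0.567, 0.256] pointing down, gripper open.
Joint ranges: [-3.08, 3.08], [-0.24, 2.05], [-1.43, 1.35], [0, 2.5], [-1.52, 4.66], [0.17, 1.96], [-2.89, 2.89]. Speed limits (rad/s): [2.39, 2.39, 3.14, 3.14, 3.14, 3.14, 3.14].

## Interface

Orientations are given as [roll, pitch, yaw] about the fixed x, y, z axes, in that order (R = Rz(yaw) Ry(pitch) Rx(roll)).
In Python, from cell import * gives the robot as it stands.
- The arm moves only by the shell command python3 -m inch 'ROWS' [FORCE]. ROWS is a JSON object of lists of equal length, an entry for each row: "claw": the opening in per cent of the stroke, from 0 (shut) to 100 (fully open); "dp": the shift along the world's x, y, z in mm, a list of three; "twist": the turn, a rotation vector about the world's x, y, z in degrees, a list of three. In form: {"claw": [claw, ...], "dp": [[tx, ty, tz], ...], "twist": [[ax, ay, az], ...]}. A call has 1 to 12 rows; each row shifts and turns the commanded pose from where the row before left it; what a row does not reach is not made up. A row lasts 1/8 s, in which the tool goes at most 62.5 mm and 10.7 degrees, less where a joint would pass 70% of its speed; a pose out of reach is approached as far as the arm can. A call is refused whole if a number of a shift passes 62.5 or a number of a turn 10.7, either way. A call with a gripper value outside its range is refused whole. The fingers move at their own pace and stop on an object; FORCE is the grip in N (left out, the last holds). Time passes only in rows, so rows that do not move let the fingers close. It gives the time, the measured TCP pose, the force, the opening and the grip force at its end, in the units of the state.
- observe(): the state, without advancing time (a new reading comes with each control period).
- capture(name): name is "side" or "top" or "wrist"; returns (picture, depth): 384x512x3 uint8, blue, green, red; 384x512 float32, m along the optical axis (not along the pixel's ray), 0 where there is no reading.
- calibration(name): a dict with "intrinsics" (3x3 intrinsics, pixels), "world_to_cam" (4x4, takes a point from world to camera coordinates). Camera axes: x right, y up, looking along -z (the intrinsics and any distortion apply to the point x, -y, -z); pixel columns grow to the right and rows downward; lengths in m; the calibration is good to about 2 mm. A picture is of the moment at which its call begins: read the wrist's pose just before it. calibration takes no time and is no camera call; for the wrist camera it gives the pose at the moment of the call.
- sign_off(): hands the job in; it is judged then, once.
The state is a dict: "time": time; "joint_positions": joint angles; "dq": joint speeds; "effort": joint torques, N m; "eef_pos": TCP position; "tcp_rot": TCP orientation; "wrist_force": force on the tool from outside, world axes, zero at the start; "ft_torque": the same for the moment, N m; "finger_gap": finger opening in m; "gripper_force": force on a finger pad.
Only numpy, scipy, OpenCV 4.12 (cv2) and the standard library are available. Lean on these libraries where they do the work, as an engineer would, in place of code of your own. Each camera call takes 0.05 s, during which the arm holds its last target. There are 200 camera calls.

## Working session

There is one attempt and no reset: what is moved stays moved. The work goes in short steps, Python scripts to look and compute and a shell command to move; the robot and the scene stay as the last step left them, time stands still between calls to the robot, and variables do not carry over. Pictures are saved under pics/ and viewed, at most 10 in all, crops included, and the job is handed in when it is done.

```bash
ls; mkdir -p pics; cat > h.py <<'E'
from cell import *
import numpy as np, cv2
def shot(n,f):
    c=calibration(n); im,d=capture(n); cv2.imwrite(f'pics/{f}.png',im); np.savez(f'pics/{f}.npz',im=im,d=d,K=c["intrinsics"],T=c["world_to_cam"])
def load(f):
    z=np.load(f'pics/{f}.npz'); return z['im'],z['d'],z['K'],z['T']
def ray(f,u,v,z=None):
    "world point at pixel: on plane z, or by depth"
    im,d,K,T=load(f); r=np.array([(u-K[0,2])/K[0,0],-(v-K[1,2])/K[1,1],-1]); Ti=np.linalg.inv(T)
    o=Ti[:3,3]; w=Ti[:3,:3]@r
    s=d[int(v),int(u)] if z is None else (z-o[2])/w[2]
    return o+s*w
E
python3 - <<'E'
from h import *
print(observe())
for n in("top","side"):
    shot(n,n+"0"); c=calibration(n); print(n,c)
E
```

```text
pics
{'time': 0.0, 'joint_positions': array([ 1.24350183,  0.50835547, -0.2374933 ,  1.50113849,  0.12575437,
        1.14889966, -0.15483245]), 'dq': array([ 0.00017256,  0.0003974 ,  0.00043475,  0.00094964, -0.00093082,
        0.00109376,  0.00056859]), 'effort': array([-2.73182923e-04, -6.20596433e+01, -2.18671963e+00, -2.49650002e+01,
        1.26852142e-02,  1.21150204e-02, -2.43232438e-05]), 'eef_pos': array([ 0.26183799, -0.5670037 ,  0.25541565]), 'tcp_rot': array([-3.13978768e+00,  9.66478055e-05,  4.32774876e-01]), 'wrist_force': array([ 0.4161294 , -0.24961264, -0.73763875]), 'ft_torque': array([ 0.01124152,  0.00198085, -0.0216344 ]), 'gripper_force': 0.0, 'finger_gap': 0.08528423732939966}
top {'intrinsics': array([[347.44227435,   0.        , 254.35398797],
       [  0.        , 347.44227435, 186.38543718],
       [  0.        ,   0.        ,   1.        ]]), 'world_to_cam': array([[ 0.02323436, -0.99972763,  0.00219737, -0.01178975],
       [ 0.98010045,  0.02321152,  0.19714039, -0.59429273],
       [-0.1971377 , -0.00242679,  0.98037281, -0.7994988 ],
       [ 0.        ,  0.        ,  0.        ,  1.        ]])}
side {'intrinsics': array([[387.05243187,   0.        , 255.85047766],
       [  0.        , 387.05243187, 189.70151083],
       [  0.        ,   0.        ,   1.        ]]), 'world_to_cam': array([[-0.84174614, -0.53937122, -0.0232835 ,  0.45984364],
       [ 0.30239491, -0.50676906,  0.80730566, -0.23917277],
       [-0.4472368 ,  0.67250562,  0.58967401, -0.70934234],
       [ 0.        ,  0.        ,  0.        ,  1.        ]])}
```

```bash
python3 -c "
import cv2
a=cv2.imread('pics/top0.png');cv2.imwrite('pics/top0b.png',cv2.resize(a,(800,600),interpolation=cv2.INTER_CUBIC))"
```

```text
(no output)
```

View pics/top0b.png

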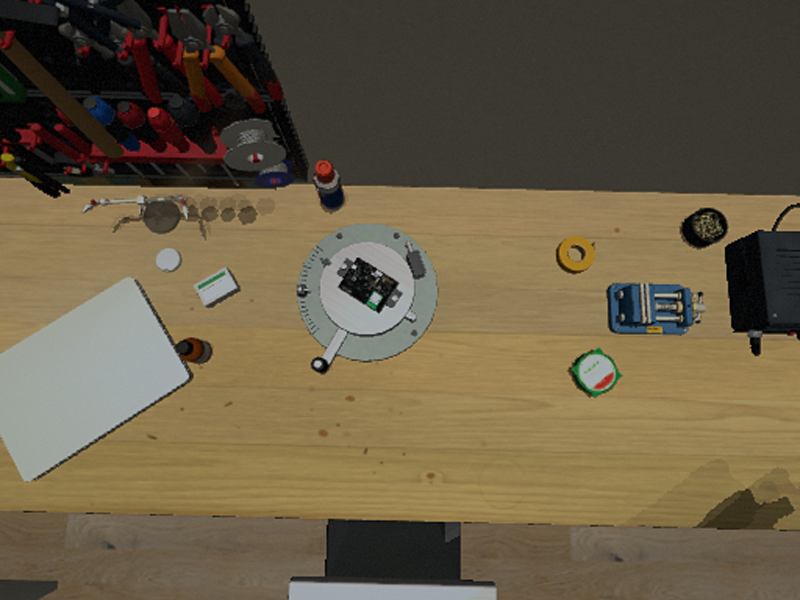

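View pics/side0.png

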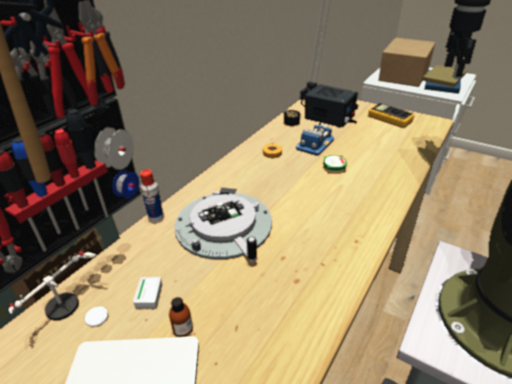

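The top view shows the base centred near (367,292)/800, the handle at (320,364), the rider at (303,290), the stop block at (416,262), the pin at (411,317) and the pointer at (325,262). The bystanders stand well clear of the base.

```bash
python3 - <<'E'
from h import *
k=512/800
for n,u,v,z in [("centre",367,292,.012),("disc",367,288,.034),("handle top",320,363,.068),("rider",303,290,.034),("stop",416,258,.038),("pointer",325,262,.034),("pin",411,317,.03)]:
    print(n,ray("top0",u*k,v*k,z).round(4))
print(calibration("wrist"), observe()["tcp_rot"])
E
```

```text
centre [0.6014 0.053  0.012 ]
disc [0.6037 0.0519 0.034 ]
handle top [0.4783 0.1175 0.068 ]
rider [0.5979 0.1561 0.034 ]
stop [ 0.655 -0.027  0.038]
pointer [0.6457 0.1226 0.034 ]
pin [ 0.5582 -0.0208  0.03  ]
{'intrinsics': array([[279.4010494 ,   0.        , 259.8400057 ],
       [  0.        , 279.4010494 , 193.64147462],
       [  0.        ,   0.        ,   1.        ]]), 'world_to_cam': array([[ 4.20157355e-01, -9.07451261e-01, -7.59296348e-05,
        -6.24374025e-01],
       [ 8.68539538e-01,  4.02165146e-01, -2.89658880e-01,
         3.78966274e-02],
       [ 2.62881852e-01,  1.21636361e-01,  9.57129943e-01,
        -3.78301139e-01],
       [ 0.00000000e+00,  0.00000000e+00,  0.00000000e+00,
         1.00000000e+00]])} [-3.13995775e+00  1.54978829e-05  4.32739980e-01]
```

```bash
python3 -m inch '{"claw":[60,60,60,60,60,60,60,60,60,60,60,60],"dp":[[15,25,0],[24,44,0],[24,44,0],[24,44,0],[24,44,0],[24,44,0],[24,44,0],[24,44,0],[24,44,0],[24,44,0],[24,44,0],[24,44,0]],"twist":[[0,0,-2],[0,0,-2],[0,0,-2],[0,0,-2],[0,0,-2],[0,0,-2],[0,0,-2],[0,0,-2],[0,0,-2],[0,0,-2],[0,0,-2],[0,0,-2]]}' 20
python3 -m inch '{"claw":[60,60,60,60,60,60],"dp":[[20,35,-10],[20,35,-15],[15,30,-15],[4,8,-10],[0,0,-4],[0,0,0]],"twist":[[0,0,0],[0,0,0],[0,0,0],[0,0,0],[0,0,0],[0,0,0]]}'
python3 - <<'E'
from h import *
o=observe();print(o["eef_pos"],o["tcp_rot"])
shot("wrist","w1");im=load("w1")[0]
cv2.imwrite('pics/w1b.png',cv2.resize(im,(800,600),interpolation=cv2.INTER_CUBIC))
E
```

```text
time: 1.6
eef_pos: [0.5415, -0.057, 0.256]
tcp_rot: [3.142, 0.001, 0.013]
wrist_force: [1.2, -0.7, -0.2]
finger_gap: 0.0515
gripper_force: 0.0
time: 2.35
eef_pos: [0.5997, 0.0478, 0.2022]
tcp_rot: [3.14, 0.001, 0.012]
wrist_force: [-0.4, -0.7, -0.6]
finger_gap: 0.0513
gripper_force: 0.0
[0.59969648 0.04778346 0.20218704] [3.14046476e+00 6.98484623e-04 1.19733469e-02]
```

View pics/w1b.png

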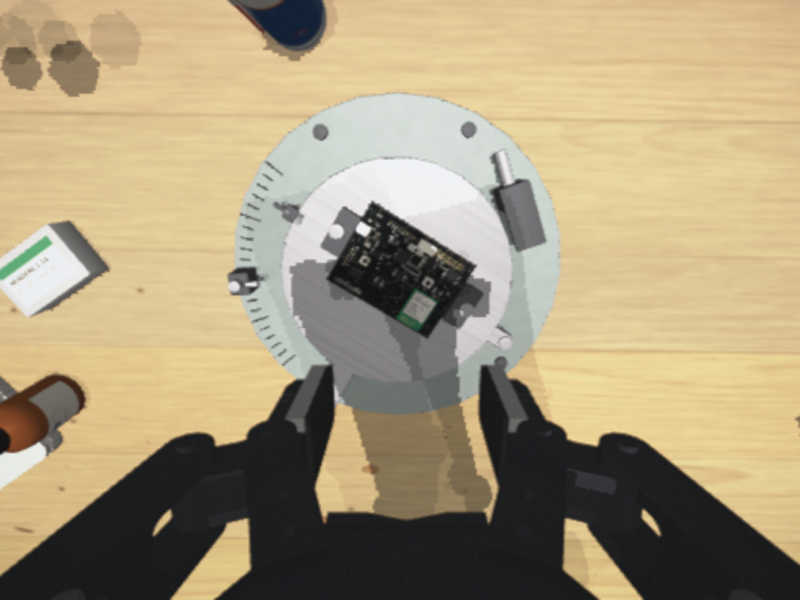

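The wrist view shows the base spanning columns 235–560 (top row 93), the disc 283–513, the tooth near (262,281), the pointer near (276,205) and the pin at (503,340). Next, an enlarged crop of the pointer and tooth.

```bash
python3 - <<'E'
from h import *
im=load("w1")[0]
c=im[115:205,140:240]; c=cv2.resize(c,None,fx=6.6,fy=6.6,interpolation=cv2.INTER_CUBIC); cv2.imwrite("pics/c1.png",c)
k=.64
P=lambda L,z:np.array([ray("w1",u*k,v*k,z)[:2] for u,v in L])
def circ(p):
    A=np.c_[2*p,np.ones(len(p))]; s=np.linalg.lstsq(A,(p**2).sum(1),rcond=None)[0]; return s[:2],np.sqrt(s[2]+s[:2]@s[:2])
print(circ(P([(235,255),(560,255),(397,93),(280,144),(513,145)],.012)))
print(circ(P([(283,262),(513,268),(397,157),(324,183),(478,187)],.034)))
E
```

```text
(array([0.60391945, 0.05374195]), np.float64(0.11622049600259528))
(array([0.60451905, 0.05279058]), np.float64(0.07715441085788714))
```

View pics/c1.png

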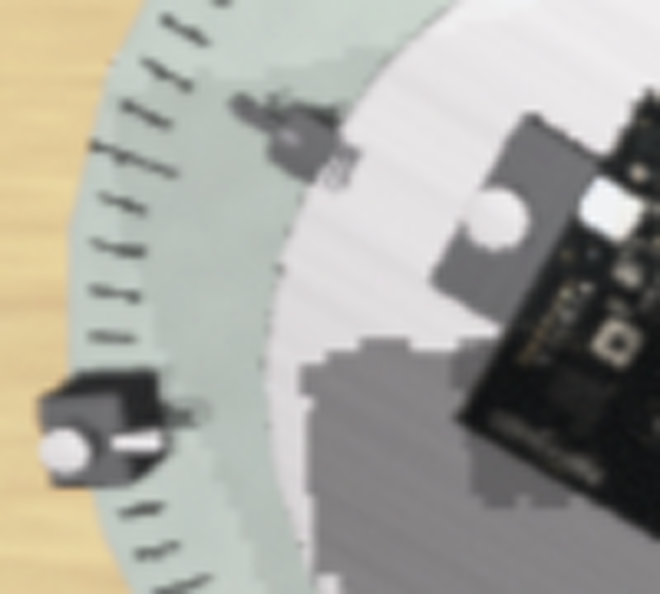

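In the crop the tooth's inner end is at about (205,411) and the pointer tip at about (235,103).

```bash
python3 - <<'E'
from h import *
c=np.array([.6042,.0532])
for n,u,v,z in [("tooth",140+205/6.6-.4,115+411/6.6-.4,.034),("pointer",140+235/6.6-.4,115+103/6.6-.4,.034),("pin",503*.64,338*.64,.034)]:
    p=ray("w1",u,v,z)[:2]-c; a=np.arctan2(p[0],p[1]); print(n,p.round(4),np.hypot(*p).round(4),"cw from +y",a.round(4))
p=ray("top0",320*.64,363*.64,.068)[:2]-c;print("handle",p+c,np.hypot(*p),np.arctan2(p[1],-p[0]))
E
```

```text
tooth [0.0001 0.0879] 0.0879 cw from +y 0.0006
pointer [0.048  0.0796] 0.0929 cw from +y 0.5425
pin [-0.0423 -0.0741] 0.0853 cw from +y -2.6227
handle [0.47828758 0.11751341] 0.141386532163893 0.4722334966379613
```

```bash
python3 -m inch '{"claw":[60,60,60,60,60,60,60,60,60,60],"dp":[[-16,10,-6],[-24,14,-14],[-24,14,-14],[-24,14,-14],[-24,14,-14],[-10,5,-8],[-2,0,-2],[0,0,0],[0,0,0],[0,0,0]],"twist":[[0,0,-4],[0,0,-4],[0,0,-4],[0,0,-4],[0,0,-4],[0,0,-4],[0,0,-3.5],[0,0,0],[0,0,0],[0,0,0]]}'
python3 - <<'E'
from h import *
o=observe();print(o["eef_pos"],o["tcp_rot"])
shot("wrist","w2");im=load("w2")[0]
cv2.imwrite('pics/w2b.png',im)
_,_,K,T=load("w2")
c=np.array([.6042,.0532]);t=.472
q=T@np.array([c[0]-.145*np.cos(t),c[1]+.145*np.sin(t),.068,1]);print("expected px",K[0,0]*q[0]/-q[2]+K[0,2],K[1,1]*-q[1]/-q[2]+K[1,2])
E
```

```text
time: 3.65
eef_pos: [0.4765, 0.1203, 0.1306]
tcp_rot: [-3.141, -0.001, -0.466]
wrist_force: [-0.2, -0.2, -0.8]
finger_gap: 0.0513
gripper_force: 0.0
[0.47649226 0.12029528 0.13059326] [-3.14110484e+00 -5.66785988e-04 -4.66083114e-01]
expected px 262.4546474518388 221.32655975732175
```

View pics/w2b.png

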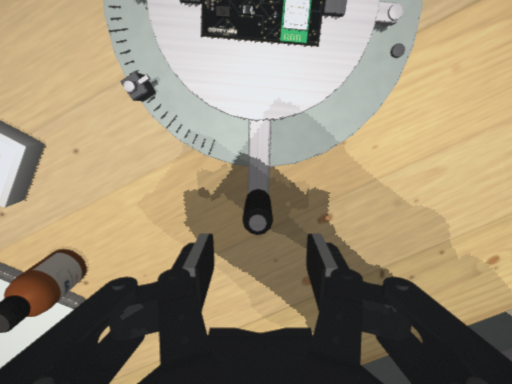

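The handle top is at (258,222), within 2 mm of where I expected it and centred between the open jaws. Descend and grip.

```bash
python3 -m inch '{"claw":[60,60,60,60,60,10,10,10,10,10,10],"dp":[[0,0,-15],[0,0,-25],[0,0,-25],[0,0,-14],[0,0,0],[0,0,0],[0,0,0],[0,0,0],[0,0,0],[0,0,0],[0,0,0]],"twist":[[0,0,0],[0,0,0],[0,0,0],[0,0,0],[0,0,0],[0,0,0],[0,0,0],[0,0,0],[0,0,0],[0,0,0],[0,0,0]]}' 30
cat > st.py <<'E'
from h import *
c=np.array([.6042,.0532])
o=observe();p=o["eef_pos"];d=p[:2]-c;t=np.arctan2(d[1],-d[0]);f=o["wrist_force"];T=np.array([np.sin(t),np.cos(t)])
print(p.round(4),"yaw",o["tcp_rot"][2].round(3),"theta",t.round(4),"r",np.hypot(*d).round(4),"Fcw",(f[:2]@T).round(2),"Frad",(f[:2]@[-np.cos(t),np.sin(t)]).round(2),"Fz",f[2].round(1),"Mz",o["ft_torque"][2].round(2),o["gripper_force"])
E
cat > plan.py <<'E'
import sys; from h import *
c=np.array([.6042,.0532]); r=.145
a,b,n=float(sys.argv[1]),float(sys.argv[2]),int(sys.argv[3]); t=np.linspace(a,b,n+1)
P=np.c_[-r*np.cos(t),r*np.sin(t)]*1000
print(np.diff(P,axis=0).round(1).tolist(),"twist z",np.degrees(-(b-a)/n).round(2))
E
python3 st.py
```

```text
time: 5.08
eef_pos: [0.4766, 0.1208, 0.0521]
tcp_rot: [-3.14, -0.001, -0.466]
wrist_force: [-1.1, -0.6, 6.3]
finger_gap: 0.0214
gripper_force: 30.1
[0.4766 0.1208 0.0521] yaw -0.466 theta 0.4873 r 0.1444 Fcw -1.03 Frad 0.73 Fz 6.3 Mz 0.03 30.114866495132446
```

```bash
python3 plan.py .487 .1 12; python3 plan.py .1 -.26 12
```

```text
[[-2.1, -4.2], [-2.0, -4.2], [-1.8, -4.3], [-1.7, -4.4], [-1.6, -4.4], [-1.4, -4.5], [-1.3, -4.5], [-1.1, -4.5], [-1.0, -4.6], [-0.8, -4.6], [-0.7, -4.6], [-0.5, -4.6]] twist z 1.85
[[-0.4, -4.3], [-0.2, -4.3], [-0.1, -4.3], [0.0, -4.3], [0.2, -4.3], [0.3, -4.3], [0.4, -4.3], [0.5, -4.3], [0.7, -4.3], [0.8, -4.3], [0.9, -4.2], [1.1, -4.2]] twist z 1.72
```

```bash
python3 -m inch '{"claw":[10,10,10,10,10,10,10,10,10,10,10,10],"dp":[[-2.1,-4.2,1],[-2,-4.2,0],[-1.8,-4.3,0],[-1.7,-4.4,0],[-1.6,-4.4,0],[-1.4,-4.5,0],[-1.3,-4.5,0],[-1.1,-4.5,0],[-1,-4.6,0],[-0.8,-4.6,0],[-0.7,-4.6,0],[-0.5,-4.6,0]],"twist":[[0,0,1.85],[0,0,1.85],[0,0,1.85],[0,0,1.85],[0,0,1.85],[0,0,1.85],[0,0,1.85],[0,0,1.85],[0,0,1.85],[0,0,1.85],[0,0,1.85],[0,0,1.85]]}'; python3 st.py
```

```text
time: 6.58
eef_pos: [0.4609, 0.0673, 0.0523]
tcp_rot: [-3.141, -0.001, -0.076]
wrist_force: [5.7, 2.2, -7.2]
finger_gap: 0.0212
gripper_force: 30.1
[0.4609 0.0673 0.0523] yaw -0.076 theta 0.0978 r 0.144 Fcw 2.73 Frad -5.49 Fz -7.2 Mz -0.02 30.13539344072342
```

```bash
python3 -m inch '{"claw":[10,10,10,10,10,10,10,10,10,10,10,10],"dp":[[-0.2,-4.3,-0.5],[0,-4.3,0],[0.1,-4.3,0],[0.2,-4.3,0],[0.2,-4.3,0],[0.3,-4.3,0],[0.4,-4.3,0],[0.5,-4.3,0],[0.7,-4.3,0],[0.8,-4.3,0],[0.9,-4.2,0],[1.1,-4.2,0]],"twist":[[0,0,1.75],[0,0,1.75],[0,0,1.75],[0,0,1.75],[0,0,1.75],[0,0,1.75],[0,0,1.75],[0,0,1.75],[0,0,1.75],[0,0,1.75],[0,0,1.75],[0,0,1.75]]}'; python3 st.py; python3 plan.py -.26 -.38 12;  python3 plan.py -.38 -.5 12
```

```text
time: 8.07
eef_pos: [0.4654, 0.0157, 0.0521]
tcp_rot: [3.142, -0.001, 0.29]
wrist_force: [3.1, 2.6, 4.8]
finger_gap: 0.0209
gripper_force: 31.3
[0.4654 0.0157 0.0521] yaw 0.29 theta -0.2639 r 0.1437 Fcw 1.7 Frad -3.71 Fz 4.8 Mz -0.16 31.31998300552368
[[0.4, -1.4], [0.4, -1.4], [0.4, -1.4], [0.4, -1.4], [0.4, -1.4], [0.4, -1.4], [0.5, -1.4], [0.5, -1.4], [0.5, -1.4], [0.5, -1.4], [0.5, -1.4], [0.5, -1.3]] twist z 0.57
[[0.5, -1.3], [0.6, -1.3], [0.6, -1.3], [0.6, -1.3], [0.6, -1.3], [0.6, -1.3], [0.6, -1.3], [0.6, -1.3], [0.7, -1.3], [0.7, -1.3], [0.7, -1.3], [0.7, -1.3]] twist z 0.57
```

```bash
python3 -m inch '{"claw":[10,10,10,10,10,10],"dp":[[0.4,-1.4,-0.3],[0.4,-1.4,0],[0.4,-1.4,0],[0.4,-1.4,0],[0.4,-1.4,0],[0.4,-1.4,0]],"twist":[[0,0,0.6],[0,0,0.6],[0,0,0.6],[0,0,0.6],[0,0,0.6],[0,0,0.6]]}'; python3 st.py
python3 -m inch '{"claw":[10,10],"dp":[[0.5,-1.4,0],[0.5,-1.4,0]],"twist":[[0,0,0.6],[0,0,0.6]]}'; python3 st.py
python3 -m inch '{"claw":[10,10],"dp":[[0.5,-1.4,0],[0.5,-1.4,0]],"twist":[[0,0,0.6],[0,0,0.6]]}'; python3 st.py
```

```text
time: 8.82
eef_pos: [0.468, 0.0074, 0.052]
tcp_rot: [3.141, -0.001, 0.352]
wrist_force: [3.1, 3.5, 8.4]
finger_gap: 0.0211
gripper_force: 31.6
[0.468  0.0074 0.052 ] yaw 0.352 theta -0.3242 r 0.1436 Fcw 2.32 Frad -4.03 Fz 8.4 Mz -0.24 31.622453927993774
time: 9.07
eef_pos: [0.469, 0.0046, 0.052]
tcp_rot: [3.141, -0.001, 0.373]
wrist_force: [2.7, 2.5, 8.0]
finger_gap: 0.0213
gripper_force: 31.6
[0.469  0.0046 0.052 ] yaw 0.373 theta -0.345 r 0.1437 Fcw 1.42 Frad -3.43 Fz 8.0 Mz -0.16 31.62117898464203
time: 9.32
eef_pos: [0.4701, 0.0018, 0.052]
tcp_rot: [3.141, -0.001, 0.394]
wrist_force: [2.8, 3.2, 8.6]
finger_gap: 0.0212
gripper_force: 31.6
[0.4701 0.0018 0.052 ] yaw 0.394 theta -0.3656 r 0.1436 Fcw 2.0 Frad -3.8 Fz 8.6 Mz -0.21 31.61171793937683
```

```bash
python3 -m inch '{"claw":[10,10],"dp":[[0.6,-1.3,0.4],[0.6,-1.3,0]],"twist":[[0,0,0.6],[0,0,0.6]]}'; python3 st.py
python3 -m inch '{"claw":[10,10],"dp":[[0.6,-1.3,0],[0.6,-1.3,0]],"twist":[[0,0,0.6],[0,0,0.6]]}'; python3 st.py
```

```text
time: 9.57
eef_pos: [0.4711, -0.0008, 0.0521]
tcp_rot: [3.142, -0.001, 0.415]
wrist_force: [3.9, 3.1, 5.0]
finger_gap: 0.0212
gripper_force: 31.2
[ 0.4711 -0.0008  0.0521] yaw 0.415 theta -0.3852 r 0.1436 Fcw 1.42 Frad -4.82 Fz 5.0 Mz -0.18 31.16139829158783
time: 9.82
eef_pos: [0.4722, -0.0034, 0.0521]
tcp_rot: [3.141, -0.001, 0.435]
wrist_force: [4.3, 2.2, 6.0]
finger_gap: 0.0214
gripper_force: 31.4
[ 0.4722 -0.0034  0.0521] yaw 0.435 theta -0.4052 r 0.1436 Fcw 0.33 Frad -4.83 Fz 6.0 Mz -0.26 31.354061365127563
```

```bash
python3 -m inch '{"claw":[10,10],"dp":[[0.6,-1.3,0],[0.3,-0.6,0]],"twist":[[0,0,0.6],[0,0,0.3]]}'; python3 st.py
```

```text
time: 10.07
eef_pos: [0.4731, -0.0054, 0.052]
tcp_rot: [3.141, -0.001, 0.451]
wrist_force: [3.8, 3.0, 5.4]
finger_gap: 0.0215
gripper_force: 31.4
[ 0.4731 -0.0054  0.052 ] yaw 0.451 theta -0.42 r 0.1436 Fcw 1.17 Frad -4.71 Fz 5.4 Mz -0.26 31.377779245376587
```

```bash
python3 -m inch '{"claw":[10,10],"dp":[[0.6,-1.3,0],[0.6,-1.3,0]],"twist":[[0,0,0.6],[0,0,0.6]]}'; python3 st.py
```

```text
time: 10.32
eef_pos: [0.4743, -0.008, 0.0521]
tcp_rot: [3.141, -0.001, 0.472]
wrist_force: [3.6, 3.5, 6.1]
finger_gap: 0.0208
gripper_force: 31.4
[ 0.4743 -0.008   0.0521] yaw 0.472 theta -0.44 r 0.1436 Fcw 1.59 Frad -4.76 Fz 6.1 Mz -0.33 31.36084735393524
```

```bash
python3 -m inch '{"claw":[10,10],"dp":[[0.6,-1.3,0],[0.6,-1.3,0]],"twist":[[0,0,0.6],[0,0,0.6]]}'; python3 st.py
```

```text
time: 10.58
eef_pos: [0.4756, -0.0105, 0.0521]
tcp_rot: [3.141, -0.001, 0.493]
wrist_force: [3.8, 2.9, 5.4]
finger_gap: 0.0213
gripper_force: 31.3
[ 0.4756 -0.0105  0.0521] yaw 0.493 theta -0.4601 r 0.1436 Fcw 0.85 Frad -4.7 Fz 5.4 Mz -0.3 31.34384036064148
```

```bash
python3 -m inch '{"claw":[10,10],"dp":[[0.6,-1.3,0],[0.6,-1.3,0]],"twist":[[0,0,0.6],[0,0,0.6]]}'; python3 st.py
```

```text
time: 10.82
eef_pos: [0.4768, -0.0131, 0.0521]
tcp_rot: [3.141, -0.001, 0.514]
wrist_force: [4.0, 2.6, 5.2]
finger_gap: 0.0213
gripper_force: 31.3
[ 0.4768 -0.0131  0.0521] yaw 0.514 theta -0.4801 r 0.1436 Fcw 0.46 Frad -4.79 Fz 5.2 Mz -0.33 31.31024479866028
```

```bash
python3 -m inch '{"claw":[10,10],"dp":[[0.7,-1.3,0],[0.7,-1.3,0]],"twist":[[0,0,0.6],[0,0,0.6]]}'; python3 st.py
```

```text
time: 11.08
eef_pos: [0.4778, -0.0149, 0.052]
tcp_rot: [-3.141, -0.001, 0.535]
wrist_force: [1.8, 5.8, 6.9]
finger_gap: 0.0215
gripper_force: 31.5
[ 0.4778 -0.0149  0.052 ] yaw 0.535 theta -0.4943 r 0.1436 Fcw 4.28 Frad -4.38 Fz 6.9 Mz -0.57 31.477625370025635
```

```bash
python3 -m inch '{"claw":[10],"dp":[[0.6,-1.2,0]],"twist":[[0,0,0]]}'; python3 st.py
```

```text
time: 11.2
eef_pos: [0.4781, -0.0155, 0.052]
tcp_rot: [-3.14, -0.001, 0.535]
wrist_force: [0.5, 8.8, 7.4]
finger_gap: 0.0211
gripper_force: 31.6
[ 0.4781 -0.0155  0.052 ] yaw 0.535 theta -0.4987 r 0.1436 Fcw 7.49 Frad -4.68 Fz 7.4 Mz -0.39 31.621254086494446
```

```bash
python3 -m inch '{"claw":[10,10],"dp":[[0.3,-0.6,0],[0,0,0]],"twist":[[0,0,0],[0,0,0]]}'; python3 st.py
```

```text
time: 11.45
eef_pos: [0.4782, -0.0157, 0.052]
tcp_rot: [-3.14, -0.001, 0.536]
wrist_force: [0.4, 8.7, 7.0]
finger_gap: 0.0209
gripper_force: 31.7
[ 0.4782 -0.0157  0.052 ] yaw 0.536 theta -0.5003 r 0.1436 Fcw 7.44 Frad -4.57 Fz 7.0 Mz -0.4 31.680120527744293
```

Home stop felt, at about 7.4 N on the handle. Hold for a moment, then swing clockwise, staying short of the mark.

```bash
python3 -m inch '{"claw":[10,10,10],"dp":[[0,0,0],[0,0,0],[0,0,0]],"twist":[[0,0,0],[0,0,0],[0,0,0]]}'; python3 st.py; python3 plan.py -.51 -.25 12; python3 plan.py -.25 0 12
```

```text
time: 11.82
eef_pos: [0.4782, -0.0157, 0.052]
tcp_rot: [-3.14, -0.001, 0.536]
wrist_force: [0.4, 8.3, 7.3]
finger_gap: 0.0212
gripper_force: 31.6
[ 0.4782 -0.0157  0.052 ] yaw 0.536 theta -0.5001 r 0.1436 Fcw 7.06 Frad -4.31 Fz 7.3 Mz -0.39 31.626391410827637
[[-1.5, 2.8], [-1.4, 2.8], [-1.4, 2.8], [-1.3, 2.9], [-1.3, 2.9], [-1.2, 2.9], [-1.1, 2.9], [-1.1, 3.0], [-1.0, 3.0], [-0.9, 3.0], [-0.9, 3.0], [-0.8, 3.0]] twist z -1.24
[[-0.7, 2.9], [-0.7, 2.9], [-0.6, 3.0], [-0.5, 3.0], [-0.5, 3.0], [-0.4, 3.0], [-0.3, 3.0], [-0.3, 3.0], [-0.2, 3.0], [-0.2, 3.0], [-0.1, 3.0], [-0.0, 3.0]] twist z -1.19
```

```bash
python3 -m inch '{"claw":[10,10,10,10,10,10,10,10,10,10,10,10],"dp":[[-1.5,2.8,0],[-1.4,2.8,0],[-1.4,2.8,0],[-1.3,2.9,0],[-1.3,2.9,0],[-1.2,2.9,0],[-1.1,2.9,0],[-1.1,3,0],[-1,3,0],[-0.9,3,0],[-0.9,3,0],[-0.8,3,0]],"twist":[[0,0,-1.3],[0,0,-1.3],[0,0,-1.3],[0,0,-1.3],[0,0,-1.3],[0,0,-1.3],[0,0,-1.3],[0,0,-1.3],[0,0,-1.3],[0,0,-1.3],[0,0,-1.3],[0,0,-1.3]]}'; python3 st.py
python3 -m inch '{"claw":[10,10,10,10,10,10,10,10,10,10,10],"dp":[[-0.7,2.9,0],[-0.7,2.9,0],[-0.6,3,0],[-0.5,3,0],[-0.5,3,0],[-0.4,3,0],[-0.3,3,0],[-0.3,3,0],[-0.2,3,0],[-0.2,3,0],[0,0,0]],"twist":[[0,0,-1.2],[0,0,-1.2],[0,0,-1.2],[0,0,-1.2],[0,0,-1.2],[0,0,-1.2],[0,0,-1.2],[0,0,-1.2],[0,0,-1.2],[0,0,-1.2],[0,0,0]]}'; python3 st.py
```

```text
time: 13.32
eef_pos: [0.4651, 0.0171, 0.0521]
tcp_rot: [3.141, -0.0, 0.263]
wrist_force: [3.8, 1.1, 5.1]
finger_gap: 0.0213
gripper_force: 31.4
[0.4651 0.0171 0.0521] yaw 0.263 theta -0.2539 r 0.1437 Fcw 0.14 Frad -3.92 Fz 5.1 Mz 0.39 31.365228295326233
time: 14.7
eef_pos: [0.4604, 0.0471, 0.0521]
tcp_rot: [3.141, -0.0, 0.054]
wrist_force: [2.8, 2.5, 6.3]
finger_gap: 0.0211
gripper_force: 31.4
[0.4604 0.0471 0.0521] yaw 0.054 theta -0.0427 r 0.1439 Fcw 2.39 Frad -2.91 Fz 6.3 Mz 0.32 31.433560252189636
```

```bash
python3 -m inch '{"claw":[60,60,60,60,60,60,60,60,60,60,60,60],"dp":[[0,0,0],[0,0,0],[0,0,20],[0,0,30],[0,0,30],[15,0,30],[30,0,20],[35,0,10],[35,0,5],[20,0,3],[5,0,0],[0,0,0]],"twist":[[0,0,0],[0,0,0],[0,0,0],[0,0,0],[0,0,0],[0,0,0],[0,0,0],[0,0,0],[0,0,0],[0,0,0],[0,0,0],[0,0,0]]}'
python3 - <<'E'
from h import *
print(observe()["wrist_force"])
shot("wrist","w3");im=load("w3")[0]
cv2.imwrite('pics/w3c.png',cv2.resize(im[115:215,130:260],None,fx=6,fy=6,interpolation=cv2.INTER_CUBIC))
E
```

```text
time: 16.2
eef_pos: [0.5993, 0.0471, 0.1991]
tcp_rot: [3.141, 0.002, 0.052]
wrist_force: [-1.0, -0.1, 0.3]
finger_gap: 0.0515
gripper_force: 0.0
[-0.98628308 -0.13874517  0.3136089 ]
```

View pics/w3c.png

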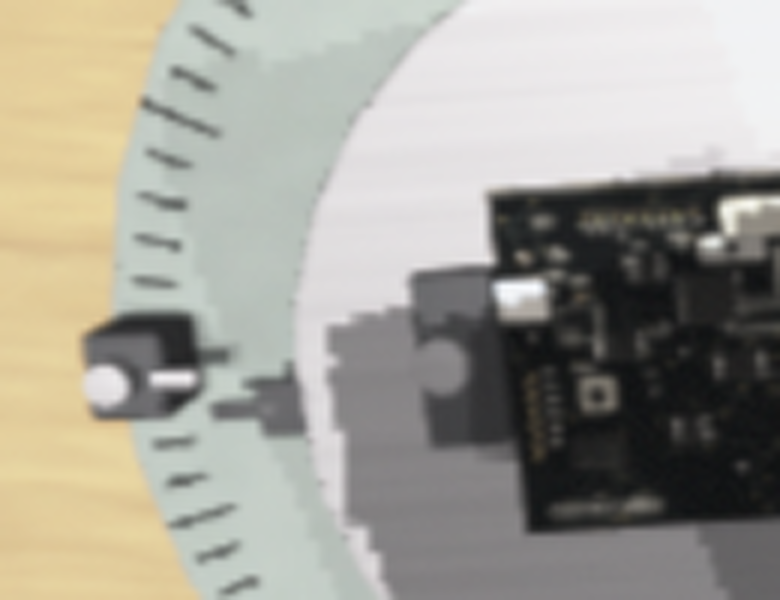

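The pointer tip is at about (214,410) in the crop and the tooth end at about (222,353), so the pointer is short (anticlockwise) of the tooth.

```bash
python3 - <<'E'
from h import *
c=np.array([.6042,.0532])
for n,u,v in [("tooth",222,353),("pointer",214,410)]:
    p=ray("w3",130+u/6-.4,115+v/6-.4,.034)[:2]-c; print(n,p.round(4),np.hypot(*p).round(4),np.arctan2(*p).round(4))
im,d,K,T=load("w3")
cv2.imwrite('pics/w3d.png',cv2.resize(im[165:195,140:185],None,fx=17,fy=17,interpolation=cv2.INTER_CUBIC))
E
```

```text
tooth [-0.0001  0.0906] 0.0906 -0.0011
pointer [-0.0104  0.0924] 0.093 -0.1116
```

View pics/w3d.png

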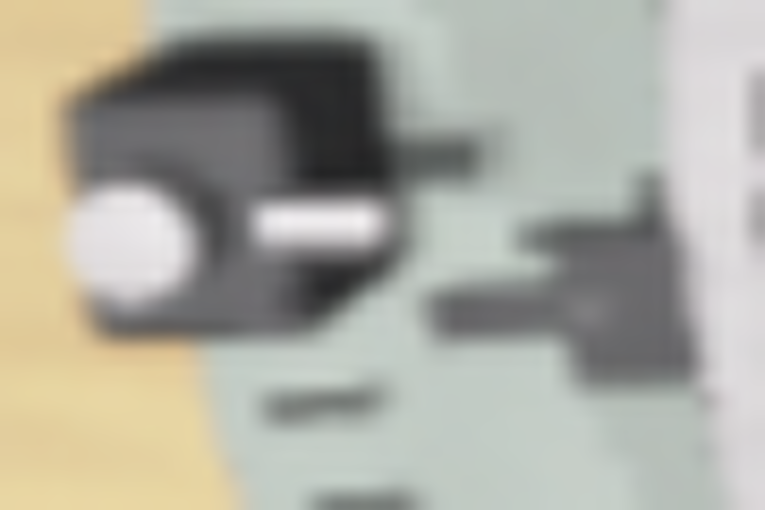

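The dark stub at (395–475,155) is the tooth's shadow, offset from it the same way the pointer's shadow is offset from the pointer. The tooth itself is the white bar, ending at (388,222). The pointer tip is at (425,315).

```bash
python3 - <<'E'
from h import *
c=np.array([.6042,.0532])
for n,u,v in [("tooth",388,222),("tooth outer",255,222),("pointer",425,313)]:
    p=ray("w3",140+u/17-.47,165+v/17-.47,.034)[:2]-c; print(n,p.round(4),np.hypot(*p).round(4),np.arctan2(*p).round(4))
c=[.6042,.0532];im,d,K,T=load("w1")
for u,v in[(163,443)]:
    p=ray("w1",140+u/6.6-.42,115+v/6.6-.42,.034)[:2]-c; print("w1 tooth",p.round(4),np.hypot(*p).round(4),np.arctan2(*p).round(4))
E
```

```text
tooth [-0.0048  0.0952] 0.0953 -0.05
tooth outer [-0.0052  0.1033] 0.1034 -0.0502
pointer [-0.0104  0.0932] 0.0938 -0.1112
w1 tooth [-0.0053  0.0951] 0.0952 -0.0552
```

The pointer needs about 0.06 rad more clockwise. Regrasp, go 0.045 rad, then check.

```bash
python3 -m inch '{"claw":[60,60,60,60,60,60,60,60,60,60,60],"dp":[[-15,0,0],[-30,0,-3],[-35,0,-5],[-35,0,-10],[-25,0,-25],[0,0,-35],[0,0,-35],[0,0,-25],[0,0,-9],[0,0,0],[0,0,0]],"twist":[[0,0,0],[0,0,0],[0,0,0],[0,0,0],[0,0,0],[0,0,0],[0,0,0],[0,0,0],[0,0,0],[0,0,0],[0,0,0]]}'; python3 st.py
python3 -m inch '{"claw":[10,10,10,10,10],"dp":[[0,0,0],[0,0,0],[0,0,0],[0,0,0],[0,0,0]],"twist":[[0,0,0],[0,0,0],[0,0,0],[0,0,0],[0,0,0]]}' 20; python3 st.py
```

```text
time: 17.62
eef_pos: [0.4608, 0.0474, 0.0538]
tcp_rot: [-3.142, -0.001, 0.052]
wrist_force: [-0.1, 0.1, -0.0]
finger_gap: 0.0512
gripper_force: 0.0
[0.4608 0.0474 0.0538] yaw 0.052 theta -0.0404 r 0.1435 Fcw 0.08 Frad 0.13 Fz -0.0 Mz -0.03 0.0
time: 18.25
eef_pos: [0.4608, 0.0473, 0.0535]
tcp_rot: [3.141, -0.001, 0.052]
wrist_force: [-0.4, -0.9, 6.1]
finger_gap: 0.0215
gripper_force: 22.5
[0.4608 0.0473 0.0535] yaw 0.052 theta -0.0413 r 0.1436 Fcw -0.84 Frad 0.47 Fz 6.1 Mz 0.01 22.494826018810272
```

```bash
python3 -m inch '{"claw":[10,10,10,10,10,10,10],"dp":[[0,1,0],[0,1.2,0],[0,1.2,0],[0,1.2,0],[0,1.2,0],[0,0.6,0],[0,0,0]],"twist":[[0,0,-0.5],[0,0,-0.5],[0,0,-0.5],[0,0,-0.5],[0,0,-0.5],[0,0,0],[0,0,0]]}'; python3 st.py
python3 -m inch '{"claw":[60,60,60,60,60,60,60,60,60,60,60,60],"dp":[[0,0,0],[0,0,0],[0,0,20],[0,0,30],[0,0,30],[15,0,30],[30,0,20],[35,0,10],[35,0,5],[20,0,0],[5,0,0],[0,0,0]],"twist":[[0,0,0],[0,0,0],[0,0,0],[0,0,0],[0,0,0],[0,0,0],[0,0,0],[0,0,0],[0,0,0],[0,0,0],[0,0,0],[0,0,0]]}'
python3 - <<'E'
from h import *
shot("wrist","w4");im=load("w4")[0]
cv2.imwrite('pics/w4d.png',cv2.resize(im[165:195,140:185],None,fx=17,fy=17,interpolation=cv2.INTER_CUBIC))
E
```

```text
time: 19.12
eef_pos: [0.4606, 0.0533, 0.0535]
tcp_rot: [3.141, -0.001, 0.008]
wrist_force: [-1.2, -1.1, 7.7]
finger_gap: 0.0217
gripper_force: 22.6
[0.4606 0.0533 0.0535] yaw 0.008 theta 0.0004 r 0.1436 Fcw -1.15 Frad 1.19 Fz 7.7 Mz -0.02 22.579583823680878
time: 20.62
eef_pos: [0.5997, 0.0538, 0.1974]
tcp_rot: [-3.142, 0.001, 0.009]
wrist_force: [0.6, -0.1, -0.3]
finger_gap: 0.0508
gripper_force: 0.0
```

View pics/w4d.png

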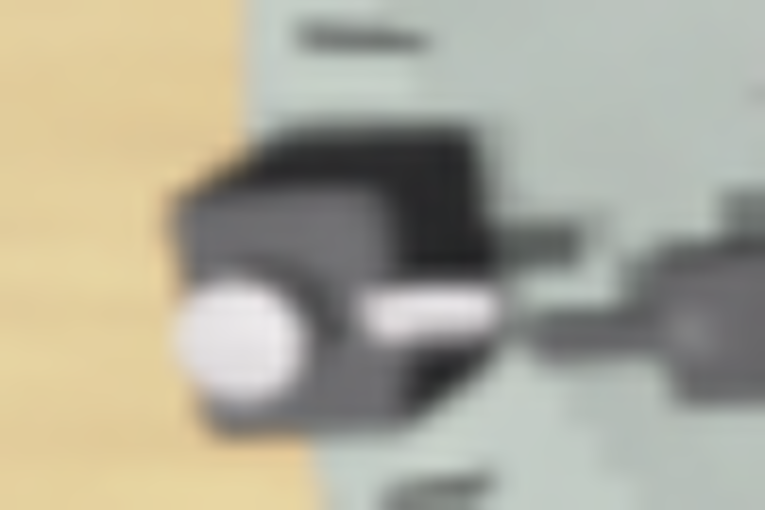

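The tooth's inner end is at about (500,310) and the pointer tip at about (522,329), so a little more is needed.

```bash
python3 - <<'E'
from h import *
c=np.array([.6042,.0532])
for n,u,v in [("tooth",500,310),("tooth outer",362,314),("pointer",520,328),("pointer root",640,328)]:
    p=ray("w4",140+u/17-.47,165+v/17-.47,.034)[:2]-c; print(n,p.round(4),np.hypot(*p).round(4),np.arctan2(*p).round(4))
E
```

```text
tooth [-0.0049  0.0949] 0.095 -0.0516
tooth outer [-0.0052  0.1034] 0.1035 -0.0506
pointer [-0.006   0.0938] 0.094 -0.0642
pointer root [-0.006   0.0865] 0.0867 -0.0688
```

```bash
python3 -m inch '{"claw":[60,60,60,60,60,60,60,60,60,60,60],"dp":[[-15,0,0],[-30,0,0],[-35,0,-5],[-35,0,-10],[-25,0,-25],[0,0,-35],[0,0,-35],[0,0,-25],[0,0,-9],[0,0,0],[0,0,0]],"twist":[[0,0,0],[0,0,0],[0,0,0],[0,0,0],[0,0,0],[0,0,0],[0,0,0],[0,0,0],[0,0,0],[0,0,0],[0,0,0]]}'; python3 st.py
python3 -m inch '{"claw":[10,10,10,10,10],"dp":[[0,0,0],[0,0,0],[0,0,0],[0,0,0],[0,0,0]],"twist":[[0,0,0],[0,0,0],[0,0,0],[0,0,0],[0,0,0]]}' 20; python3 st.py
```

```text
time: 22.05
eef_pos: [0.4608, 0.0538, 0.0548]
tcp_rot: [-3.141, -0.001, 0.009]
wrist_force: [-0.4, -0.6, 0.3]
finger_gap: 0.0514
gripper_force: 0.0
[0.4608 0.0538 0.0548] yaw 0.009 theta 0.0043 r 0.1434 Fcw -0.57 Frad 0.42 Fz 0.3 Mz 0.01 0.0
time: 22.68
eef_pos: [0.4607, 0.0536, 0.0545]
tcp_rot: [3.141, -0.001, 0.008]
wrist_force: [-1.0, -0.8, 6.1]
finger_gap: 0.0217
gripper_force: 22.3
[0.4607 0.0536 0.0545] yaw 0.008 theta 0.0029 r 0.1435 Fcw -0.81 Frad 0.99 Fz 6.1 Mz -0.07 22.273155748844147
```

```bash
python3 -m inch '{"claw":[10,10,10,10,10,10],"dp":[[0,0.5,0],[0,0.5,0],[0,0.5,0],[0,0.3,0],[0,0,0],[0,0,0]],"twist":[[0,0,-0.2],[0,0,-0.2],[0,0,0],[0,0,0],[0,0,0],[0,0,0]]}'; python3 st.py
```

```text
time: 23.42
eef_pos: [0.4607, 0.0548, 0.0545]
tcp_rot: [3.141, -0.001, 0.001]
wrist_force: [0.2, -2.8, 6.8]
finger_gap: 0.0216
gripper_force: 22.3
[0.4607 0.0548 0.0545] yaw 0.001 theta 0.011 r 0.1435 Fcw -2.83 Frad -0.18 Fz 6.8 Mz -0.05 22.335574328899384
```

```bash
python3 -m inch '{"claw":[10,10,10],"dp":[[0,0.5,0],[0,0,0],[0,0,0]],"twist":[[0,0,0],[0,0,0],[0,0,0]]}'; python3 st.py
python3 -m inch '{"claw":[60,60,60,60,60,60,60,60,60,60,60,60],"dp":[[0,0,0],[0,0,0],[0,0,20],[0,0,30],[0,0,30],[15,0,30],[30,0,20],[35,0,10],[35,0,5],[20,0,0],[5,0,0],[0,0,0]],"twist":[[0,0,0],[0,0,0],[0,0,0],[0,0,0],[0,0,0],[0,0,0],[0,0,0],[0,0,0],[0,0,0],[0,0,0],[0,0,0],[0,0,0]]}'
python3 - <<'E'
from h import *
shot("wrist","w5");im=load("w5")[0]
cv2.imwrite('pics/w5d.png',cv2.resize(im[165:195,140:185],None,fx=17,fy=17,interpolation=cv2.INTER_CUBIC))
E
```

```text
time: 23.8
eef_pos: [0.4607, 0.0552, 0.0545]
tcp_rot: [3.141, -0.001, 0.0]
wrist_force: [-1.1, -3.0, 6.2]
finger_gap: 0.0213
gripper_force: 22.3
[0.4607 0.0552 0.0545] yaw 0.0 theta 0.0138 r 0.1435 Fcw -3.04 Frad 1.02 Fz 6.2 Mz -0.12 22.33747512102127
time: 25.3
eef_pos: [0.5997, 0.0562, 0.1984]
tcp_rot: [-3.141, 0.001, 0.002]
wrist_force: [-0.4, -0.3, -0.1]
finger_gap: 0.0512
gripper_force: 0.0
```

View pics/w5d.png

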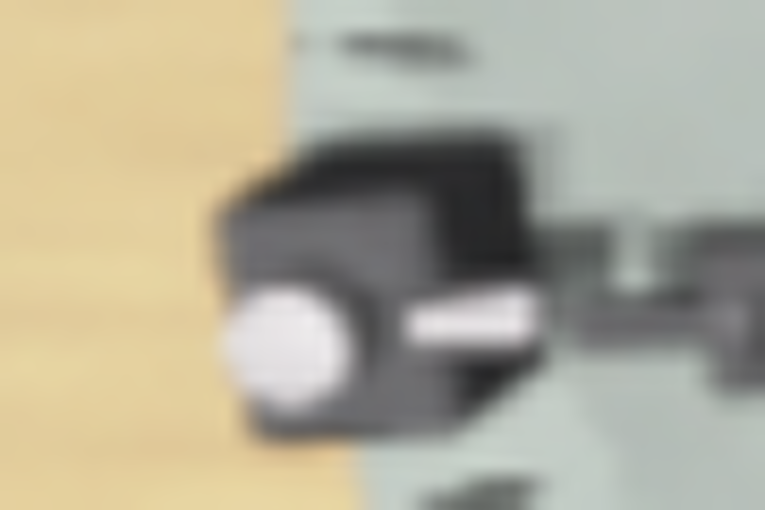

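```bash
python3 - <<'E'
from h import *
c=np.array([.6042,.0532])
for n,u,v in [("tooth",540,315),("tooth outer",408,323),("pointer",570,319),("pointer root",690,318)]:
    p=ray("w5",140+u/17-.47,165+v/17-.47,.034)[:2]-c; print(n,p.round(4),np.hypot(*p).round(4),np.arctan2(*p).round(4))
g=cv2.cvtColor(load("w5")[0],cv2.COLOR_BGR2GRAY).astype(float)
print(g[178:192,162:186].astype(int))
E
```

```text
tooth [-0.0048  0.0952] 0.0953 -0.0507
tooth outer [-0.0054  0.1033] 0.1035 -0.0518
pointer [-0.0051  0.0934] 0.0935 -0.0544
pointer root [-0.005  0.086] 0.0862 -0.0581
[[108 106  95  68  44  41  40  41  48  88 107 112 112 116 146 159 146 135
  120 105 101 100  99  84]
 [109 107  97  73  49  41  40  39  43  65  84  91  92  99 143 159 136 116
  100  89  88  90  91  89]
 [112 109  99  81  56  45  42  41  43  61  81  93  96 105 150 166 135 112
  100 100 104 104 105 103]
 [110 108 102  88  72  71  76  84  89  82  89 104 110 116 158 175 141 112
   99 101 107 107 106 103]
 [ 96 104 109 116 130 147 163 180 189 144 110 116 110 103 115 118  98  84
   78  95 108 108  96  85]
 [ 91 118 182 203 206 209 212 215 213 157 116 116 110 105 107 106 103 101
  101 111 122 124  97  74]
 [ 90 121 196 215 214 214 214 214 206 152 131 128 112 107 107 107 107 108
  110 111 117 118  92  70]
 [ 93 110 133 135 127 124 123 122 116  98 140 148 135 132 134 136 140 140
  141 127 111 106  87  71]
 [102 110 110 102  84  63  53  54  65  97 158 178 177 176 177 177 179 179
  178 152 118 104  95  89]
 [109 110 110 104  85  58  45  65 117 167 190 190 186 186 186 187 187 188
  185 158 124 111 107 105]
 [109 109 110 106  90  65  77 129 172 195 201 198 190 186 186 186 186 186
  187 180 161 155 160 167]
 [108 111 112 110 101 103 150 183 196 201 202 200 192 187 185 185 185 186
  186 186 183 183 186 189]
 [112 125 132 137 142 171 192 200 201 202 201 201 198 190 185 184 185 185
  187 186 187 189 191 191]
 [184 187 188 190 193 200 203 203 201 201 201 201 199 196 189 185 185 185
  186 187 187 189 191 191]]
```

The pointer is about 0.004–0.006 rad short of the tooth. One more nudge of about 0.5 mm at the handle; since the commanded y is already slightly ahead, closing the grip will do most of it.

```bash
python3 -m inch '{"claw":[60,60,60,60,60,60,60,60,60,60,60],"dp":[[-15,0,0],[-30,0,0],[-35,-0.2,-5],[-35,0,-10],[-25,0,-25],[0,0,-35],[0,0,-35],[0,0,-25],[0,0,-9],[0,0,0],[0,0,0]],"twist":[[0,0,0],[0,0,0],[0,0,0],[0,0,0],[0,0,0],[0,0,0],[0,0,0],[0,0,0],[0,0,0],[0,0,0],[0,0,0]]}'; python3 st.py
python3 -m inch '{"claw":[10,10,10,10,10],"dp":[[0,0,0],[0,0,0],[0,0,0],[0,0,0],[0,0,0]],"twist":[[0,0,0],[0,0,0],[0,0,0],[0,0,0],[0,0,0]]}' 20; python3 st.py
```

```text
time: 26.72
eef_pos: [0.4608, 0.0559, 0.0558]
tcp_rot: [-3.141, -0.002, 0.002]
wrist_force: [0.9, -0.8, 0.1]
finger_gap: 0.0515
gripper_force: 0.0
[0.4608 0.0559 0.0558] yaw 0.002 theta 0.0191 r 0.1434 Fcw -0.81 Frad -0.9 Fz 0.1 Mz -0.01 0.0
time: 27.35
eef_pos: [0.4608, 0.0558, 0.0555]
tcp_rot: [3.142, -0.001, 0.001]
wrist_force: [-1.1, -0.7, 6.6]
finger_gap: 0.0211
gripper_force: 22.5
[0.4608 0.0558 0.0555] yaw 0.001 theta 0.0179 r 0.1435 Fcw -0.69 Frad 1.06 Fz 6.6 Mz -0.04 22.459583580493927
```

```bash
python3 -m inch '{"claw":[10,10,10],"dp":[[0,0.3,0],[0,0,0],[0,0,0]],"twist":[[0,0,0],[0,0,0],[0,0,0]]}'; python3 st.py
python3 -m inch '{"claw":[60,60,60,60,60,60,60,60,60,60,60,60],"dp":[[0,0,0],[0,0,0],[0,0,20],[0,0,30],[0,0,30],[15,0,30],[30,0,20],[35,0,10],[35,0,5],[20,0,0],[5,0,0],[0,0,0]],"twist":[[0,0,0],[0,0,0],[0,0,0],[0,0,0],[0,0,0],[0,0,0],[0,0,0],[0,0,0],[0,0,0],[0,0,0],[0,0,0],[0,0,0]]}'
python3 - <<'E'
from h import *
shot("wrist","w6");im=load("w6")[0]
cv2.imwrite('pics/w6d.png',cv2.resize(im[165:195,140:185],None,fx=17,fy=17,interpolation=cv2.INTER_CUBIC))
print(cv2.cvtColor(im,cv2.COLOR_BGR2GRAY)[178:190,162:186])
E
```

```text
time: 27.72
eef_pos: [0.4607, 0.056, 0.0555]
tcp_rot: [3.141, -0.001, 0.001]
wrist_force: [-0.4, -0.7, 6.8]
finger_gap: 0.0215
gripper_force: 22.5
[0.4607 0.056  0.0555] yaw 0.001 theta 0.0192 r 0.1435 Fcw -0.75 Frad 0.4 Fz 6.8 Mz -0.03 22.47521460056305
time: 29.22
eef_pos: [0.5997, 0.0562, 0.1994]
tcp_rot: [-3.142, 0.001, 0.002]
wrist_force: [-0.3, 1.3, -0.7]
finger_gap: 0.0511
gripper_force: 0.0
[[106 106 100  82  55  41  41  42  44  70  99 110 111 115 147 158 135 127
  117 107 101  97  88  73]
 [107 106 102  86  61  42  42  39  40  58  82  90  93 100 140 158 129 111
   99  98 102 100  89  80]
 [111 108 104  91  65  46  43  42  42  55  81  95 105 111 127 158 138 114
  102 103 107 108 104 102]
 [108 109 110 103  90  88  93  96  97  90 102 125 125 115 114 126 115 100
   96 100 106 107 105 102]
 [ 95 112 134 155 171 186 200 208 206 172 131 120 113 108 110 112 109 106
  106 110 115 113  94  79]
 [ 90 114 162 198 210 214 216 217 215 187 138 119 113 105 106 107 107 108
  108 108 115 117  93  70]
 [ 81 105 150 194 206 201 197 189 175 147 121 123 124 120 122 127 131 132
  132 119 111 108  86  68]
 [ 97 109 121 135 132 117 109 103  94  90 130 164 174 174 175 176 177 178
  176 148 117 103  83  67]
 [104 110 111 110  95  68  51  50  63 109 164 188 188 186 186 187 187 187
  186 155 120 106  88  76]
 [109 110 110 108  88  57  45  66 116 168 192 198 191 186 186 186 187 187
  187 178 152 131 128 128]
 [109 110 110 108  88  62  78 129 174 196 201 200 192 186 185 185 186 186
  186 186 182 178 180 180]
 [111 112 112 112 102 102 148 183 197 201 202 200 192 187 186 185 185 185
  186 186 187 188 190 191]]
```

View pics/w6d.png

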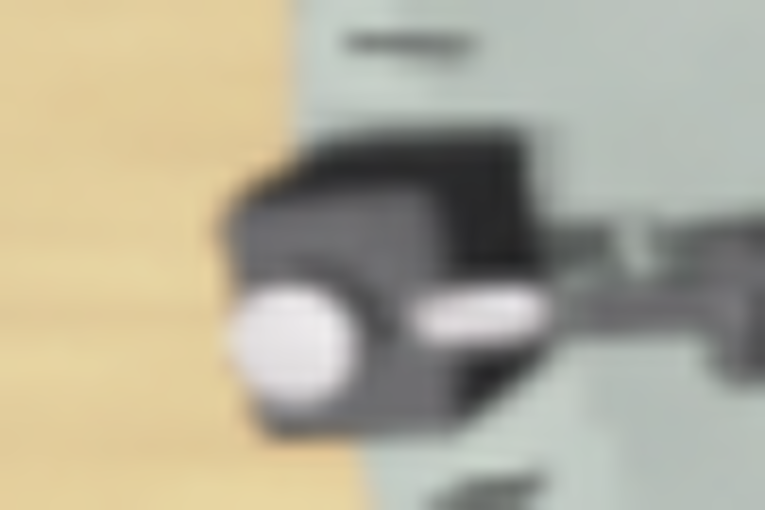

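The pointer and tooth now line up to within about 0.1 px. Retract the arm and check the handle numerically from the top camera.

```bash
python3 -m inch '{"claw":[60,60,60,60,60,60,60,60,60,60],"dp":[[0,0,20],[-10,-20,30],[-24,-44,0],[-24,-44,0],[-24,-44,0],[-24,-44,0],[-24,-44,0],[-24,-44,0],[-10,-20,0],[0,0,0]],"twist":[[0,0,0],[0,0,0],[0,0,0],[0,0,0],[0,0,0],[0,0,0],[0,0,0],[0,0,0],[0,0,0],[0,0,0]]}'
python3 - <<'E'
from h import *
shot("top","t2"); c=np.array([.6042,.0532])
for f in("top0","t2"):
    im,d,K,T=load(f); v,u=np.mgrid[:384,:512]
    C=np.stack([(u-K[0,2])/K[0,0]*d,-(v-K[1,2])/K[1,1]*d,-d,np.ones_like(d)],-1).reshape(-1,4)
    W=(np.linalg.inv(T)@C.T).T[:,:3]; q=W[:,:2]-c; r=np.hypot(*q.T)
    m=(r>.125)&(r<.17)&(W[:,2]>.05)&(W[:,2]<.085)&(q[:,0]<0)
    g=q[m].mean(0); print(f,m.sum(),g.round(4),np.arctan2(g[1],-g[0]).round(4))
print(observe()["time"])
E
```

```text
time: 30.52
eef_pos: [0.4346, -0.2492, 0.2499]
tcp_rot: [3.141, 0.001, -0.002]
wrist_force: [0.0, 0.7, -0.1]
finger_gap: 0.0513
gripper_force: 0.0
top0 74 [-0.1273  0.067 ] 0.4848
t2 68 [-0.1444  0.0012] 0.0086
30.575
```

```bash
python3 -m inch '{"claw":[60,60,60,60,60,60,60,60,60,60,60],"dp":[[3,25,0],[4,50,0],[4,50,0],[4,50,0],[4,50,-10],[4,50,-25],[3,30,-30],[0,0,-30],[0,0,-20],[0,0,-4],[0,0,0]],"twist":[[0,0,0],[0,0,0],[0,0,0],[0,0,0],[0,0,0],[0,0,0],[0,0,0],[0,0,0],[0,0,0],[0,0,0],[0,0,0]]}'
python3 - <<'E'
from h import *
shot("wrist","w7"); c=np.array([.6042,.0532])
for f in("w2","w7"):
    im,d,K,T=load(f); v,u=np.mgrid[:384,:512]
    C=np.stack([(u-K[0,2])/K[0,0]*d,-(v-K[1,2])/K[1,1]*d,-d,np.ones_like(d)],-1).reshape(-1,4)
    W=(np.linalg.inv(T)@C.T).T[:,:3]; q=W[:,:2]-c; r=np.hypot(*q.T); t=np.arctan2(q[:,1],-q[:,0])
    m=(r>.128)&(r<.165)&(W[:,2]>.058)&(W[:,2]<.075)&(v.ravel()<245)
    print(f,m.sum(),t[m].mean().round(4),((t[m].min()+t[m].max())/2).round(4),r[m].mean().round(4),W[m,2].mean().round(4))
    m=(r>.09)&(r<.116)&(W[:,2]>.0145)&(W[:,2]<.024)&(abs(t-(.48 if f=="w2" else .02))<.2)
    print("  lever",m.sum(),t[m].mean().round(4) if m.any() else None)
E
```

```text
time: 31.95
eef_pos: [0.4624, 0.0581, 0.1313]
tcp_rot: [-3.141, -0.0, 0.003]
wrist_force: [-0.2, -0.7, 1.1]
finger_gap: 0.0514
gripper_force: 0.0
w2 770 0.4988 0.4986 0.1433 0.0673
  lever 694 0.5035
w7 758 0.0221 0.0219 0.1428 0.0673
  lever 669 0.0247
```

The lever reads 0.022 and the mark −0.051, a difference of about 0.07, so the play is fully taken up clockwise. Back away and hand in.

```bash
python3 -m inch '{"claw":[60,60,60,60,60,60],"dp":[[0,0,25],[0,0,40],[0,0,40],[0,0,15],[0,0,0],[0,0,0]],"twist":[[0,0,0],[0,0,0],[0,0,0],[0,0,0],[0,0,0],[0,0,0]]}'
python3 -c "from cell import *; print(sign_off())"
```

```text
time: 32.75
eef_pos: [0.462, 0.057, 0.2506]
tcp_rot: [3.141, 0.0, 0.002]
wrist_force: [0.3, 0.6, 0.1]
finger_gap: 0.0511
gripper_force: 0.0
the job is handed in; nothing more can be done
None
```

The table was pressed lightly against its home stop (about 7 N at the handle, held about 0.6 s), then brought clockwise in short steps to the rider's tooth. The final wrist picture shows pointer and tooth aligned within measurement error and the lever's play taken up clockwise; handle released, gripper clear, handed in at 32.75 s.

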